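# Tap a jammed mould out with a mallet

### The job

The aluminium mould is jammed in its carrier. Using only the round wooden mallet, tap the two ends of the mould's crossbar gently and in turn, always away from the guard block, so that it walks along until it rests squarely against the end stop, then stand the mallet upright on its cork mat again. Never hit or press hard (keep well under 20 newtons), do not touch the mould with the gripper, and leave the other things on the bench alone.

Things in the scene. Friction and masses are not known exactly. Their poses are not given: they have to be found in the camera images.
- carrier: fixed carrier: plywood base 135 x 150 mm, 8 mm thick, with two aluminium rails (tops 24 mm above the bench) along x, 12 mm wide, inner faces at y = -41.2 and, adjustable, +41.2 to +43.2 mm. Spring-loaded steel cheeks in gaps of the rails at x = 0 grip the mould's sides. Origin at bench level on the centre line; x = the way the mould has to travel, y to the left, z up
- guard_block (a point): middle of the top of the fixed dark wooden guard block, 15 (x) x 84 (y) mm, 50 mm above the bench, at x = -50.5 mm of the carrier. It stands close behind the middle of the crossbar, so that only the bar's two ends can be struck
- end_stop (a point): middle of the near face of the fixed aluminium end stop across the carrier's far end, at x = +55 mm, 19 mm above the bench
- mould: loose aluminium mould, about 0.55 kg, 80 x 80 x 20 mm, with a steel crossbar 20 (x) x 200 (y) x 20 mm on top along its near edge. Origin: centre of the underside, 8 mm above the bench; axes as the carrier's. It starts near x = 0 of the carrier, up to 0.02 rad askew, and meets the end stop at +15 mm. Its play between the rails, 2.4 to 4.4 mm in all, differs each time: it turns 0.03 to 0.055 rad each way, then racks and jams
- bar_left (a point): strike point of the crossbar's left end: on its near upright face (away from the end stop), 86 mm left of the middle, 14 mm in from the bar's end, half-way up, 38 mm above the bench. Pushing one end takes some 4 to 11 N and turns the mould about the far cheek, 4 to 14 mm at the bar's end; then it is solid and the force shoots up: tap the other end
- bar_right (a point): the same on the right end, 86 mm right of the middle. Near the end stop one corner lands first; tapping the other end brings it square
- mat: flat round cork mat, 130 mm across, 4 mm thick, fixed on the bench; origin: centre of its underside
- mallet: round wooden mallet standing on its head in the middle of the mat: head 60 mm diameter, 50 mm high, below; handle 25 mm diameter, rising from 50 to 122 mm. 0.26 kg. Origin: centre of its underside; z up along the handle
- mallet_grip (a point): point on the handle's axis where to grasp it, 80 mm above the mallet's underside, 30 mm above the head
- hammer: steel-headed hammer, 260 mm, lying flat on the bench; not to be used
- pot: grey pencil pot, 72 mm wide, 125 mm tall with its pencils; bystander
- glue: white glue bottle, 56 mm wide, 150 mm tall; bystander

How it is judged:
By the outcome, as a careful person would: the job done as asked, in the order asked, and still so for the second after the job is handed in, with the robot touching nothing.
It also fails if it takes over 70 s, if anything falls off the work surface, if the arm or the gripper's body presses on something with over 40 N, if the wrist force passes 120 N, or if a joint passes its speed limit or range.

### The arm

A 6-joint arm with a two-finger parallel gripper is mounted at the origin on the work surface. World frame = base frame: x ahead of the robot, y to its left, z up, the work surface at z = 0. Lengths are in m, angles in rad, forces in N, time in s.
With the tool pointing down it reaches from about 0.375 to 0.975 m from the base axis. Payload 3.8 kg.
Tool frame: the origin (TCP) lies midway between the tips of the shut fingers; the grasp point (between the pads) lies 19 mm behind it; z points along the fingers, y is the line along which they close (so a half turn about z gives the same grasp; the last joint's range is limited). The gripper opens to 88 mm and grips with 3 to 60 N. Pads are 18 mm wide; open, the fingers measure 123 mm over their backs; the gripper's body (75 mm by 187 mm) begins 45 mm behind the grasp point.
Start: joints at [-1.292, 0.264, 1.604, -0, 1.274, -0.037], TCP at [0.21, -0.642, 0.239] pointing down, gripper open.
Joint ranges: [-2.63, 2.63], [-0.94, 2.18], [0.31, 2.57], [-1.31, 4.45], [0, 2.66], [-2.55, 2.55]. Speed limits (rad/s): [2.57, 2.57, 3.14, 3.14, 3.14, 3.14].

### API

Orientations are given as a rotation vector (axis times angle).
In Python, from cell import manip, inverse_kinematics, cams, order gives the robot as it stands. Calls block until the motion is done:
- manip.move_pose(position, orientation): joint-space move of the TCP to a pose.
- manip.move_linear(position, rate=0.15, rot=None): straight line of the TCP; rot=None keeps the orientation; rate is the mean speed in m/s.
- manip.set_joints(angles): joint-space move.
- manip.set_gripper(opening, force=None): finger opening in m; force is the grip in N (None keeps the last); returns when the fingers have stopped.
- manip.dwell(seconds).
- inverse_kinematics(position, orientation): joint angles nearest the present ones, or None.
- manip.state(): the state.
- cams.capture(name): name is "scene" or "top" or "wrist"; returns a dict with "image" (384x512x3 uint8, blue, green, red), "z_map" (384x512 float32, m along the optical axis (not along the pixel's ray), 0 where there is no reading), "intrinsics" (3x3 intrinsics, pixels), "position" and "orientation" of the camera in the world; the wrist camera has in their place "T_tool_cam" (4x4, takes a point from camera to tool coordinates, whose origin is the TCP and whose axes are the flange's). Camera axes: x right, y down, z forward; pixel columns grow to the right and rows downward; lengths in m; the calibration is good to about 2 mm. A picture is of the moment at which its call begins: read the wrist's pose just before it.
A pose or a line that the arm cannot do raises manip.IKError and nothing moves.
- order.close_job(): hands the job in; it is judged then, once.
The state is a dict: "clock": time; "joint_pos": joint angles; "joint_velocities": joint speeds; "tau": joint torques, N m; "tool_pos": TCP position; "tcp_rot": TCP orientation; "contact_force": force on the tool from outside, world axes, zero at the start; "moment": the same for the moment, N m; "gripper_width": finger opening in m; "grasp_force": force on a finger pad.
Only numpy, scipy, OpenCV 4.12 (cv2) and the standard library are available. Lean on these libraries where they do the work, as an engineer would, in place of code of your own. Each camera call takes 0.05 s, during which the arm holds its last target. There are 200 camera calls.

## Working session

There is one attempt and no reset: what is moved stays moved. The work goes in short steps, each a Python script; the robot and the scene stay as the last script left them, time stands still between calls to the robot, and variables do not carry over. Pictures are saved under pics/ and viewed, at most 10 in all, crops included, and the job is handed in when it is done.

```bash
ls; mkdir -p pics; cat > h.py <<'E'
import numpy as np, cv2
from scipy.spatial.transform import Rotation as R
from cell import manip, inverse_kinematics, cams, order
def Rm(o):
    o=np.asarray(o,float)
    return o if o.shape==(3,3) else (R.from_rotvec(o) if o.size==3 else R.from_quat(o)).as_matrix()
def cloud(c,st=None):
    z=c["z_map"];K=c["intrinsics"];v,u=np.mgrid[:z.shape[0],:z.shape[1]]
    P=np.stack([(u-K[0,2])/K[0,0]*z,(v-K[1,2])/K[1,1]*z,z],-1)
    if "T_tool_cam" in c:
        T=np.asarray(c["T_tool_cam"]);P=P@T[:3,:3].T+T[:3,3]
        P=P@Rm(st["tcp_rot"]).T+st["tool_pos"]
    else: P=P@Rm(c["orientation"]).T+c["position"]
    P[z<=0]=np.nan
    return P
E
python3 - <<'E'
from h import *
s=manip.state();print({k:np.round(v,3) for k,v in s.items()})
for n in("scene","top"):
    c=cams.capture(n);print(n,c["position"],c["orientation"]);cv2.imwrite(f"pics/{n}0.png",c["image"]);np.save(f"{n}0.npy",cloud(c))
E
```

```text
pics
{'clock': np.float64(0.0), 'joint_pos': array([-1.292,  0.265,  1.605, -0.   ,  1.274, -0.037]), 'joint_velocities': array([-0.001,  0.001,  0.001,  0.002, -0.   , -0.002]), 'tau': array([ 1.0000e-03, -5.0212e+01, -3.5688e+01,  7.3000e-02,  2.9000e-02,
       -0.0000e+00]), 'tool_pos': array([ 0.209, -0.641,  0.237]), 'tcp_rot': array([-3.1  , -0.494,  0.   ]), 'contact_force': array([1.52 , 1.382, 0.707]), 'moment': array([-0.004,  0.022,  0.012]), 'grasp_force': np.float64(0.0), 'gripper_width': np.float64(0.089)}
scene [ 1.00688922 -0.3945581   0.93347515] [-2.33917981 -1.05565403  0.34636623]
top [0.41806995 0.01254985 0.88439644] [-2.14338931  2.13229133 -0.22380791]
```

View pics/top0.png

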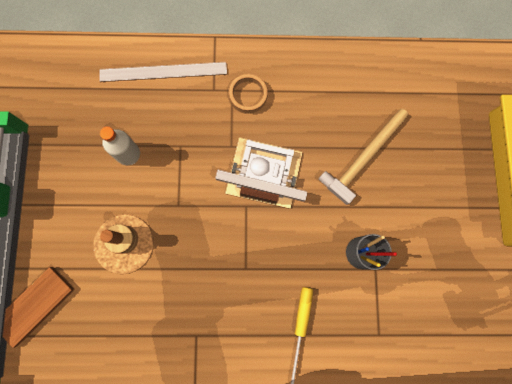

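View pics/scene0.png

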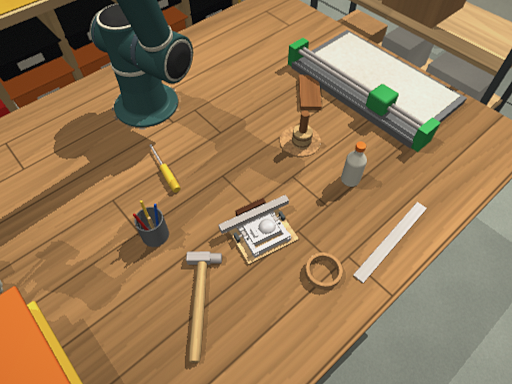

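The top view shows the crossbar from (217,176) to (305,195), the guard block below it at (260,197), the mallet on its mat at about (120,242), the pot at (370,252), the glue at (120,147) and the hammer at (340,185). The end stop is at the top of the carrier.

```bash
python3 - <<'E'
from h import *
P=np.load("top0.npy")
for u,v in [(217,176),(305,195),(261,186),(256,170),(260,197),(105,237),(123,244),(100,260),(145,255),(370,252),(108,133),(272,146),(250,94),(345,190),(404,113),(60,275)]:
    print((u,v),np.round(P[v,u],3))
S=np.load("scene0.npy")
def rect(m,n):
    q=m[:,:2].astype(np.float32);r=cv2.minAreaRect(q);print(n,len(q),np.round(r[0],4),np.round(r[1],4),round(r[2],2), m[:,2].mean().round(4))
for nm,Q in(("top",P),("scene",S)):
    Q=Q.reshape(-1,3)
    A=P[172,262,:2]
    near=np.linalg.norm(Q[:,:2]-A,axis=1)<.14
    for lo,hi in((.0445,.0485),(.0485,.053),(.0445,.053),(.02,.028),(.005,.012)):
        m=Q[near&(Q[:,2]>lo)&(Q[:,2]<hi)]
        if len(m)>20: rect(m,(nm,lo))
    M=P[244,140,:2]
    n2=np.linalg.norm(Q[:,:2]-M,axis=1)<.12
    for lo,hi in((.002,.008),(.045,.058),(.115,.135)):
        m=Q[n2&(Q[:,2]>lo)&(Q[:,2]<hi)]
        if len(m)>5:
            c,r=cv2.minEnclosingCircle(m[:,:2].astype(np.float32));print(nm,"mallet",lo,len(m),np.round(c,4),round(r,4),m.mean(0).round(4))
E
```

```text
(217, 176) [0.605 0.064 0.048]
(305, 195) [ 0.565 -0.126  0.046]
(261, 186) [ 0.584 -0.031  0.048]
(256, 170) [ 0.622 -0.02   0.037]
(260, 197) [ 0.559 -0.028  0.05 ]
(105, 237) [0.468 0.268 0.127]
(123, 244) [0.458 0.255 0.053]
(100, 260) [0.426 0.317 0.003]
(145, 255) [0.437 0.221 0.003]
(370, 252) [ 0.445 -0.268  0.026]
(108, 133) [0.665 0.268 0.151]
(272, 146) [ 0.679 -0.057  0.029]
(250, 94) [ 0.816 -0.007  0.001]
(345, 190) [ 0.581 -0.219  0.024]
(404, 113) [ 0.763 -0.364  0.025]
(60, 275) [0.394 0.399 0.007]
('top', 0.0445) 586 [ 0.5776 -0.0291] [0.1991 0.0389] 76.42 0.047
('top', 0.0485) 557 [ 0.5771 -0.029 ] [0.198  0.0382] 76.17 0.0499
('top', 0.0445) 1143 [ 0.5776 -0.0291] [0.1991 0.0389] 76.42 0.0484
('top', 0.02) 773 [ 0.6148 -0.0695] [0.2047 0.1284] 77.33 0.0251
('top', 0.005) 1052 [ 0.6115 -0.0464] [0.2216 0.1981] 25.91 0.0081
top mallet 0.002 2421 [0.4611 0.2328] 0.1198 [0.4582 0.2525 0.0039]
top mallet 0.045 461 [0.4702 0.2654] 0.0304 [0.4683 0.2595 0.0534]
top mallet 0.115 154 [0.4701 0.2661] 0.0126 [0.4698 0.2647 0.1252]
('scene', 0.0445) 455 [ 0.5807 -0.0277] [0.1985 0.0413] 76.22 0.0468
('scene', 0.0485) 242 [ 0.5811 -0.0285] [0.198  0.0387] 76.86 0.0498
('scene', 0.0445) 697 [ 0.5807 -0.0279] [0.1989 0.0413] 76.22 0.0479
('scene', 0.02) 679 [ 0.6377 -0.0594] [0.2326 0.0943] 75.73 0.0248
('scene', 0.005) 655 [ 0.6201 -0.017 ] [0.1924 0.1587] 78.51 0.008
scene mallet 0.002 750 [0.4608 0.2331] 0.1197 [0.4703 0.2436 0.0037]
scene mallet 0.045 193 [0.4746 0.267 ] 0.0308 [0.4791 0.2612 0.0527]
scene mallet 0.115 65 [0.4743 0.2667] 0.0144 [0.4753 0.2655 0.1234]
```

```bash
cat >> h.py <<'E'
YAW=-0.21   # carrier x heading
def ori(yaw=YAW):
    y=np.array([np.cos(yaw),np.sin(yaw),0]);z=np.array([0,0,-1.]);x=np.cross(y,z)
    return R.from_matrix(np.c_[x,y,z]).as_rotvec()
def F(n=4):
    f=[]
    for _ in range(n): f.append(manip.state()["contact_force"]);manip.dwell(.01)
    return np.mean(f,0)
def wrist(name):
    s=manip.state();c=cams.capture("wrist");P=cloud(c,s);cv2.imwrite(f"pics/{name}.png",c["image"]);np.save(f"{name}.npy",P);return P
E
python3 - <<'E'
from h import *
c=cams.capture("wrist");print(np.round(c["T_tool_cam"],3),c["intrinsics"][0,0])
q=inverse_kinematics([.55,-.01,.33],ori());print(q, inverse_kinematics([.472,.2665,.065],ori()), inverse_kinematics([.53,-.105,.079],ori()))
manip.move_pose([.55,-.01,.33],ori());manip.dwell(.2)
P=wrist("w1");print(manip.state()["clock"],manip.state()["tool_pos"])
E
```

```text
[[-0.001 -0.953 -0.302  0.078]
 [ 1.    -0.001 -0.    -0.   ]
 [-0.    -0.302  0.953 -0.148]
 [ 0.     0.     0.     1.   ]] 301.28668489061334
[-6.34605330e-02 -1.74029306e-02  1.75152975e+00 -4.44089210e-16
  1.40746584e+00  1.46539467e-01] [ 4.68043590e-01  1.88554980e-01  2.04492904e+00 -4.44089210e-16
  9.08108637e-01  6.78043590e-01] [-2.41682445e-01  1.66874951e-01  2.03986549e+00 -4.44089210e-16
  9.34852212e-01 -3.16824449e-02]
2.9583 [ 0.55004863 -0.01047975  0.32990074]
```

View pics/w1.png

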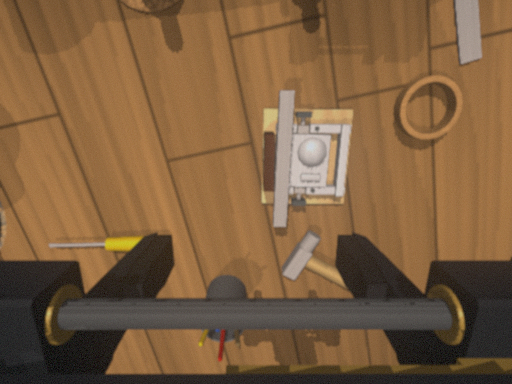

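The wrist view shows the bar from (287,92) to (280,226), the guard block at (269,160), the end stop at (345,160), and the base corners at (263,109), (353,110), (262,203) and (344,205). I'll turn these into metric positions in the carrier frame.

```bash
python3 - <<'E'
from h import *
P=np.load("w1.npy");img=cv2.imread("pics/w1.png")
for n,(u,v) in dict(barL=(287,95),barR=(280,222),blockT=(270,137),blockB=(268,188),stopT=(349,128),stopB=(343,192),baseNT=(266,112),baseNB=(265,200),baseFT=(350,113),baseFB=(342,202),railT=(320,128),railB=(320,190)).items(): print(n,np.round(P[v,u],4))
# orthophoto in nominal carrier frame 0.4mm/px, at z~0.035, centre (0.61,-0.037)
Q=P.reshape(-1,3);C=img.reshape(-1,3);ok=~np.isnan(Q[:,0])
c0=np.array([.617,-.038]);ex=np.array([np.cos(YAW),np.sin(YAW)]);ey=np.array([-ex[1],ex[0]])
d=Q[:,:2]-c0;a=d@ex;b=d@ey
for nm,s in dict(bar=(abs(a+.035)<.03)&(Q[:,2]>.044)&(Q[:,2]<.053)&(abs(b)>.05)&(abs(b)<.12),block=(a<-.035)&(a>-.08)&(Q[:,2]>.047)&(abs(b)<.035),stop=(a>.04)&(a<.085)&(Q[:,2]>.014)&(Q[:,2]<.024)&(abs(b)<.045),base=(Q[:,2]>.004)&(Q[:,2]<.013)&(abs(a)<.11)&(abs(b)<.1)).items():
    s&=ok;r=cv2.minAreaRect(np.c_[a,b][s].astype(np.float32)*1000)
    print(nm,s.sum(),np.round(r[0],1),np.round(r[1],1),round(r[2],2),"a",np.percentile(a[s],[2,98]).round(4),"b",np.percentile(b[s],[2,98]).round(4),"z",Q[s,2].mean().round(4))
E
```

```text
barL [0.6102 0.0604 0.048 ]
barR [ 0.5664 -0.1198  0.0501]
blockT [0.5766 0.0105 0.0521]
blockB [ 0.5591 -0.0622  0.0513]
stopT [ 0.6917 -0.0036  0.0321]
stopB [ 0.6713 -0.0991  0.0313]
baseNT [0.579  0.0426 0.0098]
baseNB [ 0.5496 -0.0935  0.0107]
baseFT [0.702  0.0146 0.0097]
baseFB [ 0.6726 -0.1238  0.01  ]
railT [0.6516 0.0044 0.0263]
railB [ 0.6379 -0.0905  0.0252]
bar 966 [-30.3   1.1] [198.2  20.2] 88.31 a [-0.0419 -0.0189] b [-0.0956  0.0987] z 0.0498
block 2778 [-57.4   0. ] [70.  44.9] 90.0 a [-0.0777 -0.0356] b [-0.0295  0.0349] z 0.3284
stop 113 [48.8 -3.8] [27.  82.9] 9.45 a [0.0437 0.0555] b [-0.0422  0.0376] z 0.0189
base 2228 [-1.3  1. ] [193.1 215.3] 89.13 a [-0.0594  0.0753] b [-0.0739  0.0738] z 0.0097
```

```bash
cat >> h.py <<'E'
C0=np.array([.617,-.038]);EX=np.array([np.cos(YAW),np.sin(YAW)]);EY=np.array([-EX[1],EX[0]])
def W(a,b,z): return np.r_[C0+a*EX+b*EY,z]
ML=np.array([.472,.2663])
E
python3 - <<'E'
from h import *
manip.set_gripper(.065,50)
manip.move_pose([*ML,.20],ori());f0=F()
manip.move_linear([*ML,.065],.12);print(F()-f0)
manip.set_gripper(.0,50);s=manip.state();print(s["gripper_width"],s["grasp_force"],s["tool_pos"],F()-f0)
manip.move_linear([*ML,.16],.12);manip.dwell(.2)
print(F()-f0,manip.state()["gripper_width"],manip.state()["clock"])
c=cams.capture("scene");cv2.imwrite("pics/s2.png",cv2.resize(c["image"][60:220,200:420],None,fx=3,fy=3))
E
```

```text
[0.42753772 0.61315373 0.38380645]
0.02417984102913745 49.98653221875429 [0.47180882 0.26625461 0.06489736] [-0.68856844  0.13680512  0.57270887]
[ 0.12827502  0.21993931 -2.08476308] 0.02392292857650794 7.9333
```

View pics/s2.png

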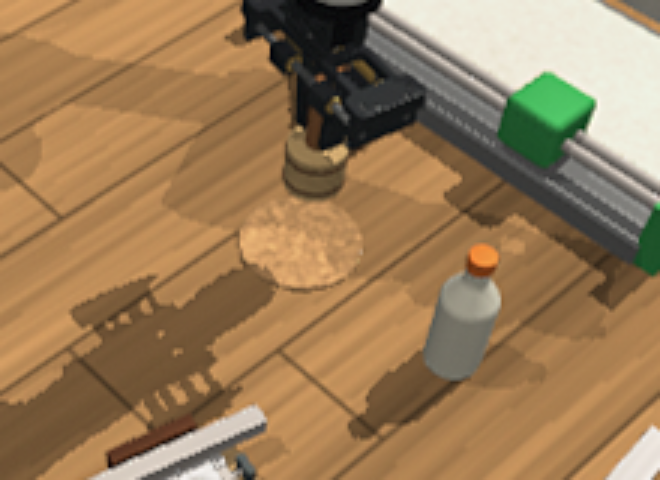

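The mallet is held upright and clear of the mat, and the glue bottle is untouched. First tap goes on the right end, which is the one lagging.

```bash
cat >> h.py <<'E'
ZT=.079
def tap(b,a0,amax=-.047,lim=12.,step=.0004):
    manip.move_linear(W(a0-.004,b,ZT),.08);manip.dwell(.15)
    z0=F(6);a=a0-.004;log=[];c=None
    while a<amax:
        a+=step if c is None or log[-1][1]<8 else step/2
        manip.move_linear(W(a,b,ZT),.02)
        f=-(F(2)-z0)[:2]@EX;log.append((a,f))
        if f>2 and c is None:c=a
        if f>lim:break
    t=manip.state();print("b",b,"contact a",c,"end a",round(a,4),"tcp a",round((np.array(t["tool_pos"][:2])-C0)@EX,4),"max",max(l[1] for l in log),"t",t["clock"])
    print(" ".join(f"{1e3*l[0]:.1f}:{l[1]:.1f}" for l in log if c and l[0]>=c-.001))
    manip.move_linear(W((c or a0)-.008,b,ZT),.06)
    return c,a
E
python3 - <<'E'
from h import *
manip.move_linear(W(-.11,-.086,.16),.25)
manip.move_linear(W(-.11,-.086,ZT),.12)
print(manip.state()["clock"])
tap(-.086,-.071)
E
```

```text
10.425
b -0.086 contact a -0.07100000000000002 end a -0.0602 tcp a -0.0639 max 12.543266747494146 t 22.6833
-71.8:-0.3 -71.4:0.7 -71.0:2.1 -70.6:2.5 -70.2:2.3 -69.8:2.7 -69.4:2.5 -69.0:2.2 -68.6:2.4 -68.2:2.5 -67.8:3.5 -67.4:4.0 -67.0:3.1 -66.6:3.1 -66.2:4.2 -65.8:5.1 -65.4:4.8 -65.0:4.9 -64.6:5.3 -64.2:4.8 -63.8:5.6 -63.4:6.6 -63.0:7.0 -62.6:8.4 -62.4:8.0 -62.2:9.0 -62.0:9.0 -61.8:10.0 -61.6:9.6 -61.4:10.3 -61.2:11.0 -61.0:10.9 -60.8:11.5 -60.6:11.5 -60.4:11.2 -60.2:12.5
```

```bash
cat >> h.py <<'E'
def look(name):
    c=cams.capture("top");P=cloud(c);Q=P.reshape(-1,3);ok=~np.isnan(Q[:,0])
    cv2.imwrite(f"pics/{name}.png",cv2.resize(c["image"][110:230,190:340],None,fx=5,fy=5))
    d=Q[:,:2]-C0;a=d@EX;b=d@EY
    for n,s in dict(L=(b>.06)&(b<.098),R=(b<-.06)&(b>-.098)).items():
        s=s&ok&(abs(Q[:,2]-.048)<.004)&(a>-.045)&(a<.01);print(n,s.sum(),a[s].mean().round(4),end=" ")
    print()
E
python3 - <<'E'
from h import *
Q=np.load("top0.npy").reshape(-1,3);d=Q[:,:2]-C0;a=d@EX;b=d@EY
for n,s in dict(L=(b>.06)&(b<.098),R=(b<-.06)&(b>-.098)).items():
    s=s&(abs(Q[:,2]-.048)<.004)&(a>-.055)&(a<.01);print(n,s.sum(),a[s].mean().round(4),np.percentile(a[s],[2,98]).round(4))
look("t3")
E
```

```text
L 165 -0.0294 [-0.0391 -0.0197]
R 163 -0.0338 [-0.0434 -0.0239]
L 162 -0.0318 R 0 nan h.py:48: RuntimeWarning: Mean of empty slice.
  s=s&ok&(abs(Q[:,2]-.048)<.004)&(a>-.045)&(a<.01);print(n,s.sum(),a[s].mean().round(4),end=" ")
  ret = ret.dtype.type(ret / rcount)
```

View pics/t3.png

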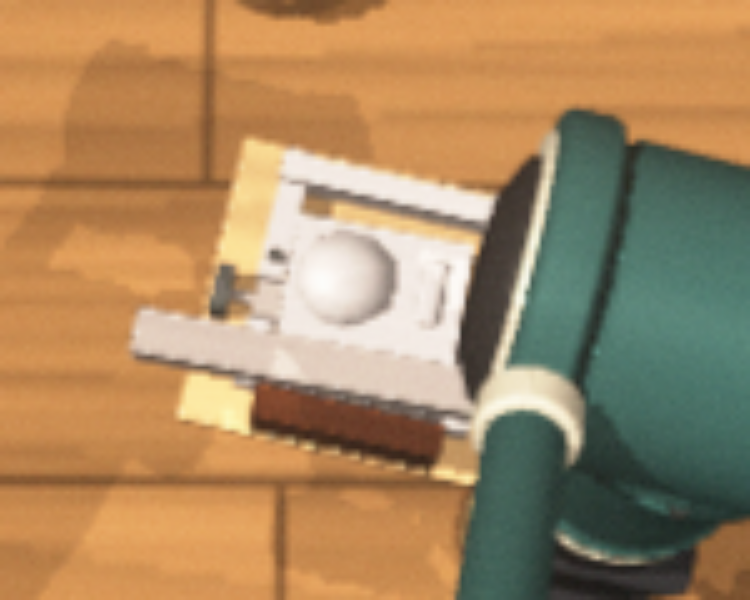

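The left end moved back 2.4 mm while the right advanced, so the mould pivots as described. The arm also yields about 3.4 N/mm, so I can use larger, force-bounded steps and still stay gentle.

```bash
cat >> h.py <<'E'
def tap(b,a0,amax=-.044,lim=10.2,tgt=11.8):
    p=manip.state()["tool_pos"]; 
    manip.move_linear(W(-.100,((p[:2]-C0)@EY),ZT),.15) if (p[:2]-C0)@EX>-.098 else None
    manip.move_linear(W(-.100,b,ZT),.25)
    a=a0-.003;manip.move_linear(W(a,b,ZT),.1);manip.dwell(.1)
    z0=F(4);f=0;log=[]
    while a<amax and f<lim:
        a+=min(max((tgt-max(f,0))/3600,.0004),.0028);a=min(a,amax)
        manip.move_linear(W(a,b,ZT),.025)
        s=manip.state();f=-(s["contact_force"]-z0)[:2]@EX;log.append((a,(s["tool_pos"][:2]-C0)@EX,f))
    manip.move_linear(W(a-.012,b,ZT),.1)
    print("b",b,"t",round(manip.state()["clock"],2)," ".join(f"{1e3*l[0]:.1f}/{1e3*l[1]:.1f}:{l[2]:.1f}" for l in log),flush=True)
    return log[-1][1]
E
python3 - <<'E'
from h import *
l=tap(.086,-.0695)
r=tap(-.086,-.0665)
E
```

```text
b 0.086 t 26.94 -69.7/-69.7:0.3 -66.9/-67.2:1.3 -64.1/-64.3:1.9 -61.3/-61.6:2.9 -58.9/-59.2:3.0 -56.4/-58.6:7.6 -55.3/-58.4:11.9
b -0.086 t 30.78 -66.7/-66.6:-0.0 -63.9/-64.3:1.7 -61.1/-61.5:1.8 -58.3/-58.6:3.6 -56.0/-57.2:5.6 -54.3/-56.9:8.7 -53.5/-56.8:11.2
```

```bash
python3 - <<'E'
from h import *
tap(.086,-.0625)
tap(-.086,-.0605)
tap(.086,-.0585)
look("t4")
E
```

```text
b 0.086 t 34.67 -62.7/-62.7:0.4 -59.9/-60.2:1.9 -57.2/-57.3:1.0 -54.4/-54.6:3.0 -51.9/-52.3:2.9 -49.4/-51.4:8.0 -48.4/-51.3:10.7
b -0.086 t 38.37 -60.7/-60.7:-0.5 -57.9/-58.2:1.4 -55.1/-55.7:2.4 -52.5/-55.1:7.8 -51.4/-55.0:9.6 -50.8/-54.9:10.5
b 0.086 t 41.82 -58.7/-58.8:0.4 -55.9/-55.7:-0.9 -53.1/-53.7:1.6 -50.3/-53.1:8.4 -49.4/-53.1:10.6
L 0 nan R 162 -0.018 h.py:48: RuntimeWarning: Mean of empty slice.
  s=s&ok&(abs(Q[:,2]-.048)<.004)&(a>-.045)&(a<.01);print(n,s.sum(),a[s].mean().round(4),end=" ")
  ret = ret.dtype.type(ret / rcount)
```

```bash
python3 - <<'E' 2>/dev/null
from h import *
tap(-.086,-.0565)
look("t5")
E
```

```text
b -0.086 t 45.34 -56.7/-56.6:-0.8 -53.9/-55.5:6.2 -52.3/-55.2:8.7 -51.5/-55.1:9.7 -50.9/-55.0:10.5
L 159 -0.0163 R 0 nan
```

View pics/t5.png

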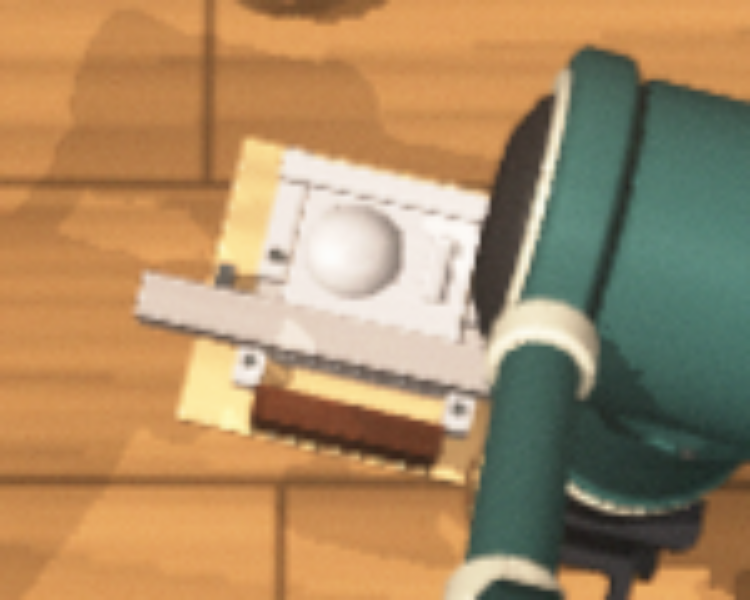

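The mould sits flush at the stop with no visible gap. Both ends are solid and stopped at the same positions on repeat taps: -55.0 right and -53.1 left, with the small difference being my frame's yaw error. Next I put the mallet back.

```bash
python3 - <<'E' 2>/dev/null
from h import *
manip.move_linear(W(-.1,-.086,ZT),.15)
manip.move_linear(W(-.1,-.086,.15),.2)
manip.move_linear([*ML,.15],.3)
manip.move_linear([*ML,.071],.15);manip.dwell(.1);z0=F(4)[2];z=.071
while z>.060:
    z-=.001;manip.move_linear([*ML,z],.03);f=manip.state()["contact_force"][2]-z0
    print(round(z,4),round(f,1),end=" ")
    if f>2.5:break
manip.set_gripper(.055);manip.dwell(.1)
manip.move_linear([*ML,.20],.2);manip.dwell(.1)
print(manip.state()["clock"])
P=wrist("w6");c=cams.capture("scene");S=cloud(c)
cv2.imwrite("pics/s6.png",cv2.resize(c["image"][80:280,180:400],None,fx=3,fy=3))
Q=S.reshape(-1,3);n=np.linalg.norm(Q[:,:2]-ML,axis=1)<.05
for lo,hi in((.045,.058),(.115,.135)):
    m=Q[n&(Q[:,2]>lo)&(Q[:,2]<hi)];print(cv2.minEnclosingCircle(m[:,:2].astype(np.float32)))
look("t6")
E
```

```text
0.07 0.1 0.069 -1.0 0.068 -0.7 0.067 -0.2 0.066 -0.3 0.065 -0.4 0.064 8.3 51.8833
((0.4730598032474518, 0.26687687635421753), 0.031890347599983215)
((0.4744676351547241, 0.267318993806839), 0.013965094462037086)
L 161 -0.0165 R 160 -0.0174
```

View pics/s6.png

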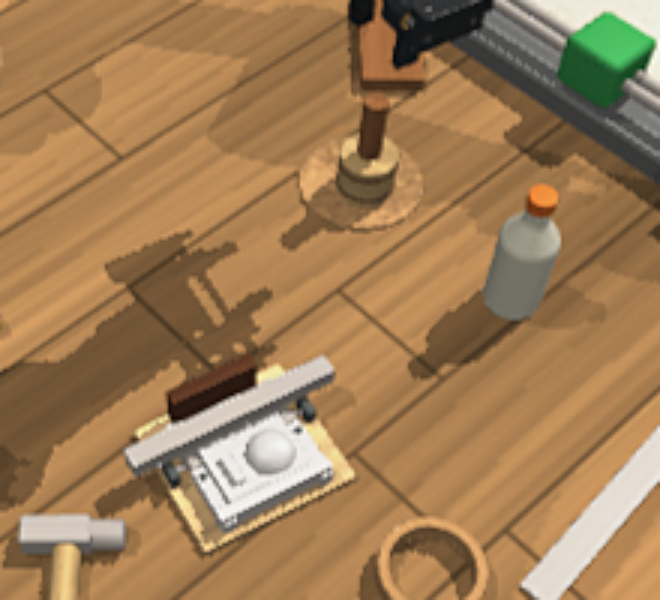

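View pics/t6.png

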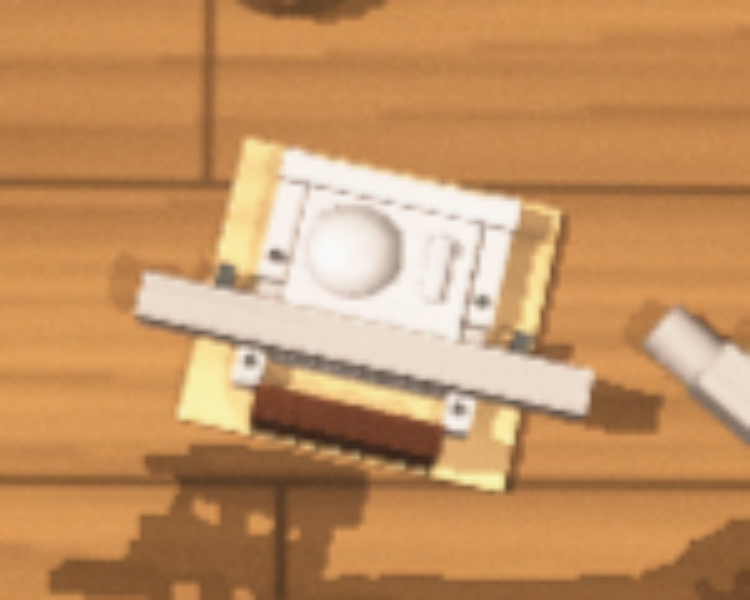

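The mallet stands upright in the middle of its mat, at about (368,180) in the scene crop. The mould is flush and square against the end stop, with an even seam from (303,183) to (480,225) in the top crop. The bystanders look undisturbed and the gripper is clear, so I'm handing in.

```bash
python3 -c "
from h import *
print(order.close_job())"
```

```text
the job is handed in; nothing more can be done
None
```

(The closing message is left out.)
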